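# Tip the corner pan to bring the brass disc to the pick-up corner

## Robot

A 6-joint arm with a two-finger parallel gripper is mounted at the origin on a cart in front of the work surface, level with it; the furniture and walls round the work are solid. World frame = base frame: x ahead of the robot, y to its left, z up, the work surface at z = 0. Lengths are in m, angles in rad, forces in N, time in s.
With the tool pointing down it reaches from about 0.375 to 0.9 m from the base axis. Payload 3.1 kg.
Tool frame: the origin (TCP) lies at the very end of the fingers, on their centre line; the grasp point (between the pads) lies 19 mm behind it (manip.tcp_to_grasp is the distance from the TCP to the grasp point, in m); z points along the fingers, y is the line along which they close (so a half turn about z gives the same grasp; the last joint's range is limited). The gripper opens to 85 mm and grips with 20 to 120 N. Pads are 22 mm wide; open, the fingers measure 114 mm over their backs; the gripper's body (76 mm by 85 mm) begins 54 mm behind the grasp point. The pads swing forward as they close: fully open they stand 13 mm farther back than shut.
Start: joints at [1.014, 0.527, 1.433, -0, 1.181, -0.178], TCP at [0.231, 0.581, 0.231] pointing down, gripper open.
Joint ranges: [-3.08, 3.08], [-0.75, 2.2], [0.22, 2.44], [-1.43, 4.57], [0, 2.65], [-2.85, 2.85]. Speed limits (rad/s): [2.79, 2.79, 3.14, 3.14, 3.14, 3.14].

## Interface

Orientations are given as a unit quaternion [x, y, z, w].
In Python, from station import manip gives the robot as it stands. The module is installed in compiled form; this text tells all that it offers.
- The arm moves only by the tool step_arm, never from a script. Its argument "commands" is one flat list of numbers, 6 for each row, row after row: the shift along the tool's x, y, z in m, then the turn, a rotation vector about the tool's x, y, z in degrees. A call has exactly 10 rows; each row is the pose to reach, as a shift and turn from the pose commanded when the call began, along the tool's axes at that moment; what a row does not reach only later rows make up. A row lasts 1/10 s, in which the tool goes at most 50 mm and 8.59 degrees, less where a joint would pass 70% of its speed; a pose out of reach is approached as far as the arm can. A call with a gripper value outside its range is refused whole. "jaw" is the opening in per cent of the stroke, from 0 (shut) to 100 (fully open), set as the call begins (left out, the last holds). The fingers move at their own pace and stop on an object; "grip_force" is the grip in N (left out, the last holds). Time passes only in rows, so rows that repeat a pose let the fingers close, or fill a call up. It gives the time, the measured TCP pose, the force, the opening and the grip force at its end, in the units of the state.
- manip.sense(): the state, without advancing time (a new reading comes with each control period).
- manip.snapshot(name): name is "scene" or "top" or "wrist"; returns a dict with "pixels" (480x640x3 uint8, blue, green, red), "fx", "fy", "cx", "cy" (pixels), "k1" (the pictures are not rectified: a ray, as slopes to the right and down, at radius r is drawn at 1 + k1 r^2 times it, then the intrinsics apply), "R" (3x3) and "t" (3): a world point X has camera coordinates R X + t; the wrist camera has in their place "mount" (4x4, takes a point from camera to tool coordinates, whose origin is the TCP and whose axes are the flange's). Camera axes: x right, y down, z forward; pixel columns grow to the right and rows downward; lengths in m; the calibration is good to about 2 mm. A picture is of the moment at which its call begins: read the wrist's pose just before it. There is no depth.
- manip.sign_off(): hands the job in; it is judged then, once.
The state is a dict: "t": time; "q": joint angles; "qd": joint speeds; "tau": joint torques, N m; "tcp_pos": TCP position; "tool_rot": TCP orientation; "force": force on the tool from outside, world axes, zero at the start; "ft_torque": the same for the moment, N m; "finger_gap": opening from 0.0 (shut) to 1.0 (fully open); "gripper_force": force on a finger pad.
Only numpy, scipy, OpenCV 4.12 (cv2) and the standard library are available. Lean on these libraries where they do the work, as an engineer would, in place of code of your own. Each camera call takes 0.05 s, during which the arm holds its last target. There are 200 camera calls.

## Task

Lift the shallow aluminium pan by its black handle so that it tips on its cut-off corner and the loose brass disc slides down into that corner, over the blue spot. Then lay the pan flat on the bench again with the disc still lying snug in the corner. The disc is freshly ground, so never touch it with the gripper, and leave the tools lying around the pan alone.

Things in the scene. Friction and masses are not known exactly. Their poses are not given: they have to be found in the camera images.
- pan: Loose aluminium pan, 0.45 kg, a square of 180 x 180 mm outside, 18 mm high, floor and walls 4 mm thick, flat on the bench. Origin: centre of its underside; z up. Its x axis runs along the diagonal to the corner with the handle (+x, roughly away from the robot). The corner at -x, nearest the robot, is cut off: a straight edge 30 mm long, 112 mm from the origin. Side corners at y = +-127 mm.
- pan_grip (a point): Centre of the pan's straight black handle, 72 mm long (pan's x), 14 mm wide (pan's y), 20 mm high; 23 mm over the bench, 172 mm from the pan's origin, 285 mm from pan_nose along x. Same axes as the pan. Pinch the long upright side faces (square to y). In a firm grip the pan turns with the gripper, so turn the tool along with the tilt.
- pan_nose (a point): Middle of the bottom outer edge of the cut corner, at the pan's underside, 112 mm from the pan's origin along its -x: the edge on which it tips. Same axes as the pan.
- pan_corner (a point): Point on the pan's floor (4 mm over its underside) where the disc's centre lies when the disc touches both walls of the cut corner: 72 mm from the pan's origin along its -x, centre of a blue painted spot of 62 mm diameter. Same axes as the pan.
- disc: Loose flat round brass disc, 70 mm in diameter, 8 mm thick, about 0.12 kg, lying flat in the pan away from the cut corner. Origin: centre of its underside; z is its axis. It is smooth: it starts to slide at a tilt of about 0.2 rad and needs about 0.35 to 0.45 rad (0.6 is ample and safe) to slip along a wall all the way into the corner.
- meter: Bystander: yellow and dark grey multimeter, 140 x 70 x 42 mm, lying on the bench to the left of the pan. Origin: centre of the underside.
- pliers: Bystander: dark pliers, 171 x 52 x 12 mm, lying to the right of the pan. Origin: centre of the underside.
- spanner: Bystander: steel spanner, 173 x 29 x 6 mm, lying to the left of the pan. Origin: centre of the underside.
- tape_rule: Bystander: yellow tape measure, 41 x 80 x 61 mm, standing at the back left. Origin: centre of the underside.
There are look-alikes about, which are no part of the job. What is shaped like the disc but green or pink is not meant.

How it is judged:
By the outcome, as a careful person would: the job done as asked, in the order asked, and still so for the second after the job is handed in, with the robot touching nothing.
It also fails if it takes over 42 s, if anything falls off the work surface, if the arm or the gripper's body presses on something with over 40 N, if the wrist force passes 120 N, or if a joint passes its speed limit or range.

## Working session

There is one attempt and no reset: what is moved stays moved. The work goes in short steps, Python scripts to look and compute and a tool call to move; the robot and the scene stay as the last step left them, time stands still between calls to the robot, and variables do not carry over. Pictures are saved under pics/ and viewed, at most 10 in all, crops included, and the job is handed in when it is done.

Besides the shell and the picture viewer there is one more tool, called after "Emit:" as name(argument=value, ...) on one line, values as JSON. step_arm: Moves the arm, as the interface text tells. Its arguments: {"type":"object","properties":{"commands":{"type":"array","items":{"type":"number"}},"jaw":{"type":"number"},"grip_force":{"type":"number"}},"required":["commands"]}

```bash
mkdir -p pics; cat > h.py <<'E'
import numpy as np, cv2
from station import manip
from scipy.spatial.transform import Rotation as Ro
def und(s,uv):
    K=np.array([[s['fx'],0,s['cx']],[0,s['fy'],s['cy']],[0,0,1]],float)
    d=np.array([s['k1'],0,0,0,0],float)
    return cv2.undistortPoints(np.array(uv,float).reshape(-1,1,2),K,d).reshape(-1,2)
def ray(s,uv):
    n=und(s,uv); d=np.c_[n,np.ones(len(n))]
    R=np.array(s['R']);t=np.array(s['t'])
    return -R.T@t, d@R
def onz(s,uv,z):
    c,d=ray(s,uv); return c+d*((z-c[2])/d[:,2])[:,None]
E
python3 - <<'E'
from h import *
s=manip.sense();print(s['t'],s['tcp_pos'],s['tool_rot'])
for n in ('scene','top'):
    p=manip.snapshot(n);cv2.imwrite(f'pics/{n}0.png',p['pixels']);c=-np.array(p['R']).T@np.array(p['t']);print(n,c,p['fx'],p['k1'])
E
```

```text
0.0 [0.23013657 0.58029098 0.23030798] [ 1.87783529e-01  9.82209791e-01 -1.05665087e-03 -3.94043685e-04]
scene [-0.06450313 -1.18050252  1.00721456] 526.5761125996 -0.1377178719742929
top [ 0.27353587 -0.00484114  1.2423062 ] 465.89733563266253 -0.08213172949938198
```

View pics/top0.png

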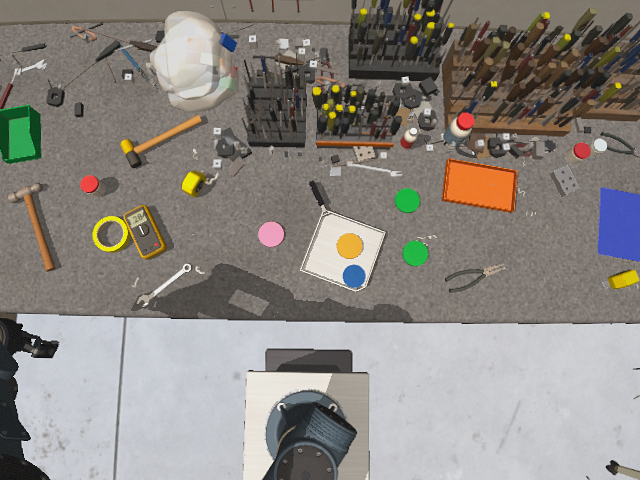

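View pics/scene0.png

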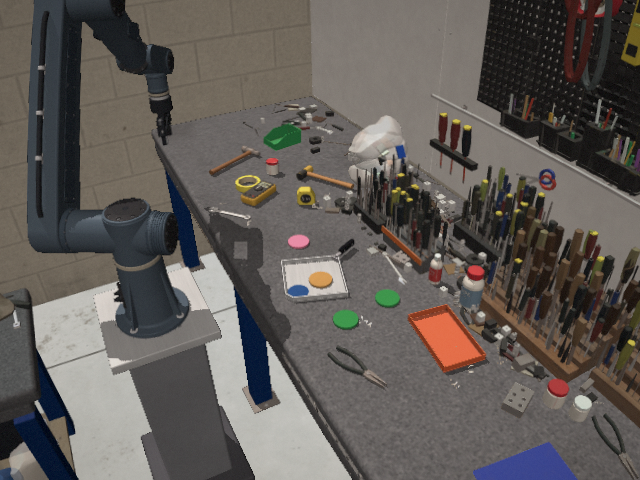

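The top view shows the white pan at (343,250), with the black handle at (317,194), the blue spot at (354,277) and the brass/orange disc at (349,246). Look-alikes are pink (271,234), green (407,200) and green (415,253). I choose the orange-brass one in the pan; the scene view agrees (320,280). Next I'll measure and crop.

```bash
cat > m.py <<'E'
from h import *
def comp(m,near):
    n,l,st,c=cv2.connectedComponentsWithStats(m.astype(np.uint8))
    i=min((i for i in range(1,n) if st[i,4]>40),key=lambda i:np.hypot(*(c[i]-near)))
    return l==i,c[i],st[i,4]
def meas(show=True,save=None):
    p=manip.snapshot('top');im=p['pixels'];h=cv2.cvtColor(im,cv2.COLOR_BGR2HSV);H,S,V=[h[...,i].astype(int) for i in range(3)]
    out={}
    d,c,a=comp((H>8)&(H<25)&(S>120)&(V>120),(349,250));out['disc']=onz(p,c,.012)[0];print('disc px',c,a)
    b,c,a=comp((H>95)&(H<125)&(S>120)&(V>60),(354,277));out['blue']=onz(p,c,.004)[0];print('blue px',c,a)
    k,c,a=comp((V<45),(317,194));out['handle']=onz(p,c,.033)[0];print('handle px',c,a)
    q=onz(p,np.argwhere(k)[:,::-1],.033)[:,:2];w,v=np.linalg.eigh(np.cov(q.T));ax=v[:,1]*np.sign(v[0,1]);print('handle yaw',np.degrees(np.arctan2(ax[1],ax[0])),'len',np.ptp(q@ax),np.ptp(q@v[:,0]))
    w,c,a=comp(((V>165)&(S<45))|b|d,(343,250))
    w=cv2.morphologyEx(w.astype(np.uint8),cv2.MORPH_OPEN,np.ones((5,5)))
    ct=max(cv2.findContours(w,0,1)[0],key=cv2.contourArea)[:,0]
    P=onz(p,ct,.018)[:,:2].astype(np.float32);r=cv2.minAreaRect(P);out['pan']=np.array(r[0]);print('pan rect',r)
    for n,x in out.items():print(n,np.round(x,4))
    x=out['handle'][:2]-out['blue'][:2];print('handle-blue',np.linalg.norm(x),'yaw',np.degrees(np.arctan2(x[1],x[0])))
    if save:cv2.imwrite(save,cv2.resize(im[165:305,265:435],None,fx=4,fy=4))
    return out
if __name__=='__main__':
    import sys;meas(save=sys.argv[1])
E
python3 m.py pics/c1.png
```

```text
disc px [349.06796117 245.56116505] 515
blue px [353.58205128 275.68717949] 390
handle px [316.17757009 193.00934579] 107
handle yaw 25.246679167223597 len 0.06952638215542939 0.013133940860575066
pan rect ((0.46594810485839844, -0.09102983772754669), (0.17073433101177216, 0.16618475317955017), 70.21021270751953)
disc [ 0.4817 -0.1046  0.012 ]
blue [ 0.4018 -0.1177  0.004 ]
handle [ 0.6198 -0.0138  0.033 ]
pan [ 0.4659 -0.091 ]
handle-blue 0.24152172679882605 yaw 25.479132063688418
```

View pics/c1.png

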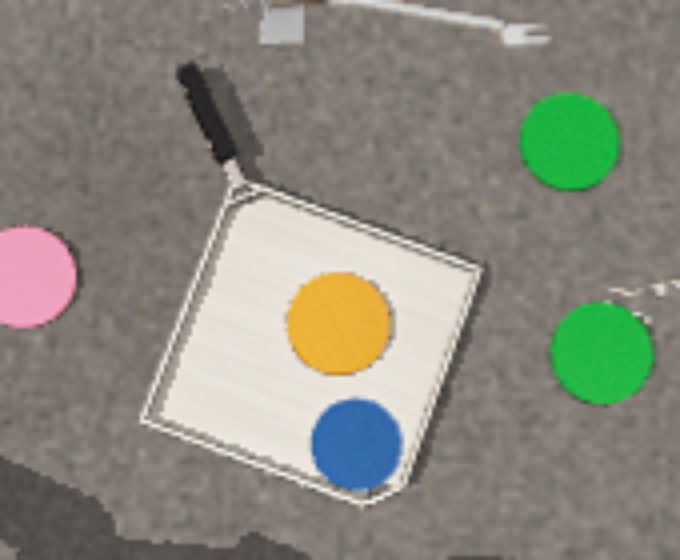

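Crop confirms: black handle (207,115), orange disc (338,323) away from the blue spot (356,444). Pan yaw is about 25.4°.

```bash
cat > g.py <<'E'
from h import *
YAW=25.4
def down(yaw,tilt=0):  # tool y along -pan y; tilt of pan (handle up), deg
    y=-np.array([-np.sin(np.radians(yaw)),np.cos(np.radians(yaw)),0]);z=np.array([0,0,-1.])
    R=np.c_[np.cross(y,z),y,z]
    ax=np.array([-np.sin(np.radians(yaw)),np.cos(np.radians(yaw)),0])
    return Ro.from_rotvec(-ax*np.radians(tilt))*Ro.from_matrix(R)
def rel(pos,R,base=None):
    s=manip.sense();p0,R0=base or (np.array(s['tcp_pos']),Ro.from_quat(s['tool_rot']))
    return np.r_[np.round(R0.inv().apply(np.array(pos)-p0),4),np.round((R0.inv()*R).as_rotvec(degrees=True),2)]
E
python3 - <<'E'
from g import *
print(rel([.62,-.014,.16],down(YAW)))
E
```

```text
[-5.8160e-01 -4.0860e-01  7.1000e-02 -7.0000e-02  1.0000e-01  1.3295e+02]
```

Emit:
step_arm(commands=[-0.029,-0.0204,0,0,0,6.6,-0.058,-0.0408,0,0,0,13.2,-0.087,-0.0612,0,0,0,19.8,-0.116,-0.0816,0,0,0,26.4,-0.145,-0.102,0,0,0,33,-0.174,-0.1224,0,0,0,39.6,-0.203,-0.1428,0,0,0,46.2,-0.232,-0.1632,0,0,0,52.8,-0.261,-0.1836,0,0,0,59.4,-0.29,-0.204,0,0,0,66], jaw=50)

```text
t: 1.15
tcp_pos: [0.4253, 0.283, 0.2312]
tool_rot: [0.694, 0.72, -0.0, -0.0]
force: [0.2, 0.7, -0.1]
finger_gap: 0.498
gripper_force: 0.0
```

```bash
python3 - <<'E'
from g import *
s=manip.sense();print(s['t'],s['q'],s['tcp_pos'],s['force'])
print(rel([.62,-.014,.12],down(YAW)))
E
```

```text
1.15 [3.68049779e-01 3.74926033e-01 1.71531213e+00 1.46015781e-05
 1.05170628e+00 3.31703705e-01] [0.42528719 0.28297094 0.23116645] [ 0.19420761  0.67281386 -0.14504719]
[-3.038e-01  1.838e-01  1.111e-01 -1.000e-02  2.000e-02  6.668e+01]
```

Emit:
step_arm(commands=[-0.0304,0.0184,0.006,0,0,6.7,-0.0608,0.0368,0.012,0,0,13.4,-0.0911,0.0551,0.02,0,0,20,-0.1215,0.0735,0.03,0,0,26.7,-0.152,0.092,0.04,0,0,33.4,-0.1823,0.1103,0.055,0,0,40,-0.2127,0.1287,0.07,0,0,46.7,-0.243,0.147,0.085,0,0,53.4,-0.2734,0.1654,0.098,0,0,60,-0.3038,0.1838,0.111,0,0,66.7])

```text
t: 2.15
tcp_pos: [0.6213, -0.013, 0.1193]
tool_rot: [0.976, 0.22, -0.0, -0.0]
force: [-0.1, 0.2, 0.0]
finger_gap: 0.501
gripper_force: 0.0
```

```bash
python3 - <<'E'
from g import *
s=manip.sense();print(s['t'],s['q'],s['tcp_pos'],s['force'])
print(rel([.62,-.014,.007],down(YAW)))
p=manip.snapshot('wrist');cv2.imwrite('pics/w1.png',p['pixels'])
M=np.array(p['mount']);T=np.eye(4);T[:3,:3]=Ro.from_quat(s['tool_rot']).as_matrix();T[:3,3]=s['tcp_pos']
C=T@M;p['R']=C[:3,:3].T;p['t']=-p['R']@C[:3,3]
im=p['pixels'];V=im.max(2)
import pickle;pickle.dump({k:p[k] for k in p if k!='pixels'},open('w1.pkl','wb'))
def px(X):
    r=cv2.Rodrigues(p['R'])[0];K=np.array([[p['fx'],0,p['cx']],[0,p['fy'],p['cy']],[0,0,1]]);return cv2.projectPoints(np.array([X],float),r,p['t'],K,np.array([p['k1'],0,0,0]))[0].ravel()
print('handle expected px',px([.6198,-.0138,.033]), C[:3,3])
E
```

```text
2.15 [-2.00475603e-01  6.61701370e-01  1.53559509e+00  1.11453138e-04
  9.45180333e-01  9.27552739e-01] [ 0.62131514 -0.01295859  0.119312  ] [-1.15645408e-01  2.12894064e-01  1.91376656e-04]
[-0.0016  0.0004  0.1123 -0.03    0.04   -0.04  ]
handle expected px [321.82082024 248.05638827] [0.68161977 0.0158923  0.2608417 ]
```

View pics/w1.png

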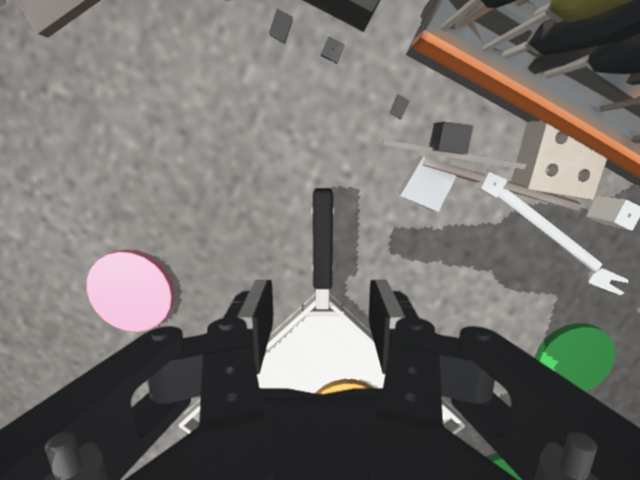

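Wrist view: handle upright at (323,239), centred between the pads (262 and 380); the brass disc is far below at (345,388). Descend straight down.

Emit:
step_arm(commands=[0,0,0.015,0,0,0,0,0,0.03,0,0,0,0,0,0.048,0,0,0,0,0,0.064,0,0,0,0,0,0.08,0,0,0,0,0,0.092,0,0,0,0,0,0.102,0,0,0,0,0,0.108,0,0,0,0,0,0.112,0,0,0,0,0,0.112,0,0,0])

```text
t: 3.2
tcp_pos: [0.6208, -0.0117, 0.008]
tool_rot: [0.975, 0.222, -0.0, -0.0]
force: [-0.3, -0.1, 0.7]
finger_gap: 0.499
gripper_force: 0.0
```

Emit:
step_arm(commands=[0,0,0,0,0,0,0,0,0,0,0,0,0,0,0,0,0,0,0,0,0,0,0,0,0,0,0,0,0,0,0,0,0,0,0,0,0,0,0,0,0,0,0,0,0,0,0,0,0,0,0,0,0,0,0,0,0,0,0,0], jaw=0, grip_force=90)

```text
t: 4.2
tcp_pos: [0.6216, -0.012, 0.0093]
tool_rot: [0.975, 0.222, 0.001, 0.0]
force: [0.1, -1.2, 6.0]
finger_gap: 0.145
gripper_force: 88.8
```

```bash
cat > tilt.py <<'E'
from g import *
import sys
# pivot nose 285 mm from handle centre; grasp point measured now -> arc about the nose
def arc(tg,tcp0,L,a0=0.):
    u=np.array([np.cos(np.radians(YAW)),np.sin(np.radians(YAW)),0]);ax=np.array([-u[1],u[0],0])
    nose=np.array([tcp0[0],tcp0[1],0])-L*u
    out=[]
    for a in tg:
        Q=Ro.from_rotvec(-ax*np.radians(a));out.append((nose+Q.apply(tcp0-nose),down(YAW,a)))
    return out
E
python3 - <<'E'
from tilt import *
s=manip.sense();print(s['t'],s['q'],s['tcp_pos'],s['force'],s['ft_torque'],s['finger_gap'],s['gripper_force'])
t0=np.array(s['tcp_pos'])
b=(t0,down(YAW))
for r,a in zip(arc(range(2,38,2),t0,.285),range(2,38,2)):print(a,*rel(*r,base=b))
m=__import__('m').meas()
E
```

```text
4.2 [-1.98661020e-01  8.26229120e-01  1.57816470e+00 -3.70226713e-04
  7.35406487e-01  9.24518865e-01] [ 0.62162844 -0.0119922   0.00926404] [ 0.08784599 -1.24101765  5.99267332] [-0.14480374  0.04348633  0.00259673] 0.1447450165670177 88.78735899925232
2 -0.0005 -0.0 -0.0099 0.0 2.0 0.0
4 -0.0013 0.0 -0.0199 -0.0 4.0 0.0
6 -0.0025 -0.0 -0.0297 -0.0 6.0 0.0
8 -0.0041 -0.0 -0.0396 0.0 8.0 -0.0
10 -0.0059 -0.0 -0.0493 -0.0 10.0 -0.0
12 -0.0082 0.0 -0.0591 0.0 12.0 -0.0
14 -0.0107 0.0 -0.0687 0.0 14.0 0.0
16 -0.0136 -0.0 -0.0782 0.0 16.0 0.0
18 -0.0168 -0.0 -0.0876 0.0 18.0 0.0
20 -0.0204 0.0 -0.0969 -0.0 20.0 0.0
22 -0.0242 -0.0 -0.1061 -0.0 22.0 0.0
24 -0.0284 0.0 -0.1151 -0.0 24.0 0.0
26 -0.0329 0.0 -0.124 0.0 26.0 0.0
28 -0.0377 0.0 -0.1327 0.0 28.0 0.0
30 -0.0428 -0.0 -0.1413 0.0 30.0 0.0
32 -0.0482 0.0 -0.1496 0.0 32.0 -0.0
34 -0.0539 0.0 -0.1578 0.0 34.0 0.0
36 -0.0599 0.0 -0.1657 -0.0 36.0 0.0
disc px [348.94552529 245.58949416] 514
blue px [353.67091837 275.59183673] 392
handle px [335.34090909 129.63636364] 44
handle yaw -13.533442997041083 len 0.02967966814417311 0.013128187352970694
pan rect ((0.4657685458660126, -0.08647517114877701), (0.16802747547626495, 0.1690952181816101), 70.8098373413086)
disc [ 0.4816 -0.1043  0.012 ]
blue [ 0.402  -0.1179  0.004 ]
handle [ 0.8039 -0.0638  0.033 ]
pan [ 0.4658 -0.0865]
handle-blue 0.4054568739496835 yaw 7.66116155100762
```

Grip is solid and the pan hasn't moved. Tilt about the nose edge.

Emit:
step_arm(commands=[0,0,-0.005,0,1,0,-0.0005,0,-0.0099,0,2,0,-0.0013,0,-0.0199,0,4,0,-0.0025,0,-0.0297,0,6,0,-0.0041,0,-0.0396,0,8,0,-0.0059,0,-0.0493,0,10,0,-0.0082,0,-0.0591,0,12,0,-0.0095,0,-0.064,0,13,0,-0.0107,0,-0.0687,0,14,0,-0.0107,0,-0.0687,0,14,0])

```text
t: 5.25
tcp_pos: [0.6107, -0.0166, 0.0774]
tool_rot: [0.968, 0.22, 0.119, -0.027]
force: [1.3, -0.1, -2.2]
finger_gap: 0.145
gripper_force: 87.9
```

```bash
python3 - <<'E'
from tilt import *
s=manip.sense();print(s['t'],s['q'],s['tcp_pos'],s['force'],s['ft_torque'],s['gripper_force'])
R=Ro.from_quat(s['tool_rot']);print('err deg',(R*down(YAW,14).inv()).as_rotvec(degrees=True))
p=manip.snapshot('scene');cv2.imwrite('pics/s2.png',cv2.resize(p['pixels'][190:340,210:410],None,fx=4,fy=4))
t0=np.array([.6213,-.0120,.0083])
A=list(range(15,36));P=arc([14]+A,t0,.285)
for r,a in zip(P[1:],A):print(a,*rel(*r,base=P[0]))
E
```

```text
5.25 [-0.29100547  0.66926882  1.75433553  0.31315505  0.55727864  0.57963536] [ 0.61070393 -0.01657691  0.07743347] [ 1.28802475 -0.08421002 -2.21596669] [-0.11567651  0.00304951  0.11639472] 87.87635564804077
err deg [ 0.00223732 -0.02594559  0.2098693 ]
15 -0.0002 0.0 -0.005 -0.0 1.0 -0.0
16 -0.0005 -0.0 -0.0099 0.0 2.0 0.0
17 -0.0008 0.0 -0.0149 0.0 3.0 0.0
18 -0.0013 -0.0 -0.0199 -0.0 4.0 -0.0
19 -0.0018 -0.0 -0.0248 0.0 5.0 0.0
20 -0.0024 -0.0 -0.0297 -0.0 6.0 -0.0
21 -0.0031 -0.0 -0.0347 0.0 7.0 -0.0
22 -0.0039 0.0 -0.0396 -0.0 8.0 0.0
23 -0.0048 -0.0 -0.0445 -0.0 9.0 -0.0
24 -0.0058 -0.0 -0.0494 -0.0 10.0 -0.0
25 -0.0068 -0.0 -0.0542 -0.0 11.0 0.0
26 -0.008 0.0 -0.0591 0.0 12.0 -0.0
27 -0.0092 -0.0 -0.0639 0.0 13.0 -0.0
28 -0.0105 -0.0 -0.0687 0.0 14.0 -0.0
29 -0.0119 0.0 -0.0735 -0.0 15.0 -0.0
30 -0.0133 -0.0 -0.0782 -0.0 16.0 -0.0
31 -0.0149 -0.0 -0.083 0.0 17.0 -0.0
32 -0.0165 -0.0 -0.0877 0.0 18.0 -0.0
33 -0.0182 -0.0 -0.0923 0.0 19.0 -0.0
34 -0.02 -0.0 -0.097 0.0 20.0 0.0
35 -0.0219 -0.0 -0.1016 -0.0 21.0 -0.0
```

View pics/s2.png

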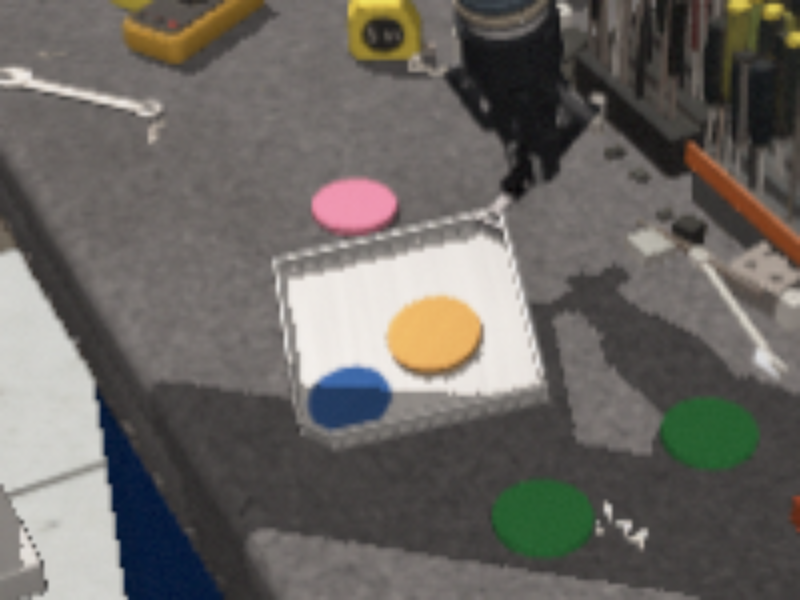

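The pan is tipped 14°; the disc (434,334) has not yet slid and the blue spot (350,397) is still clear. Continue gently.

Emit:
step_arm(commands=[-0.0002,0,-0.005,0,1,0,-0.0005,0,-0.0099,0,2,0,-0.0008,0,-0.0149,0,3,0,-0.0013,0,-0.0199,0,4,0,-0.0018,0,-0.0248,0,5,0,-0.0024,0,-0.0297,0,6,0,-0.0031,0,-0.0347,0,7,0,-0.0039,0,-0.0396,0,8,0,-0.0048,0,-0.0445,0,9,0,-0.0058,0,-0.0494,0,10,0])

```text
t: 6.3
tcp_pos: [0.5948, -0.0237, 0.1231]
tool_rot: [0.954, 0.217, 0.202, -0.046]
force: [0.5, -0.3, -2.0]
finger_gap: 0.145
gripper_force: 88.0
```

Emit:
step_arm(commands=[-0.0012,0,-0.0099,0,2,0,-0.0022,0,-0.0198,0,4,0,-0.0034,0,-0.0297,0,6,0,-0.0045,0,-0.0395,0,8,0,-0.006,0,-0.0492,0,10,0,-0.006,0,-0.0492,0,10,0,-0.006,0,-0.0492,0,10,0,-0.006,0,-0.0492,0,10,0,-0.006,0,-0.0492,0,10,0,-0.006,0,-0.0492,0,10,0])

```text
t: 7.3
tcp_pos: [0.5723, -0.0347, 0.1655]
tool_rot: [0.933, 0.213, 0.284, -0.065]
force: [-1.7, -2.4, -2.8]
finger_gap: 0.142
gripper_force: 88.1
```

```bash
python3 - <<'E'
from tilt import *
s=manip.sense();print(s['t'],s['q'],s['tcp_pos'],s['force'],s['ft_torque'],s['gripper_force'])
R=Ro.from_quat(s['tool_rot']);print('err deg',(R*down(YAW,34).inv()).as_rotvec(degrees=True))
p=manip.snapshot('scene');cv2.imwrite('pics/s3.png',cv2.resize(p['pixels'][190:340,210:410],None,fx=4,fy=4))
t0=np.array([.6213,-.0120,.0083])
A=list(range(31,-2,-3));P=arc([34]+A,t0,.285)
print(P[0][0])
for r,a in zip(P[1:],A):print(a,*rel(*r,base=P[0]))
E
```

```text
7.3 [-0.5040206   0.49012903  2.00440718  1.08181646  0.54158539 -0.30624102] [ 0.57225985 -0.03465896  0.16551104] [-1.65936666 -2.36142203 -2.83973281] [-0.51954497  0.72090852  0.03271649] 88.07650208473206
err deg [-0.00882193  0.06588386  0.29456118]
[ 0.57309298 -0.03489038  0.16625099]
31 0.0 0.0 0.0149 -0.0 -3.0 -0.0
28 -0.0007 -0.0 0.0298 -0.0 -6.0 -0.0
25 -0.0022 -0.0 0.0447 -0.0 -9.0 -0.0
22 -0.0045 0.0 0.0594 -0.0 -12.0 0.0
19 -0.0076 0.0 0.074 -0.0 -15.0 -0.0
16 -0.0114 -0.0 0.0885 -0.0 -18.0 -0.0
13 -0.016 0.0 0.1027 -0.0 -21.0 0.0
10 -0.0213 0.0 0.1166 -0.0 -24.0 -0.0
7 -0.0273 0.0 0.1303 -0.0 -27.0 -0.0
4 -0.034 0.0 0.1436 -0.0 -30.0 -0.0
1 -0.0415 0.0 0.1566 -0.0 -33.0 -0.0
```

View pics/s3.png

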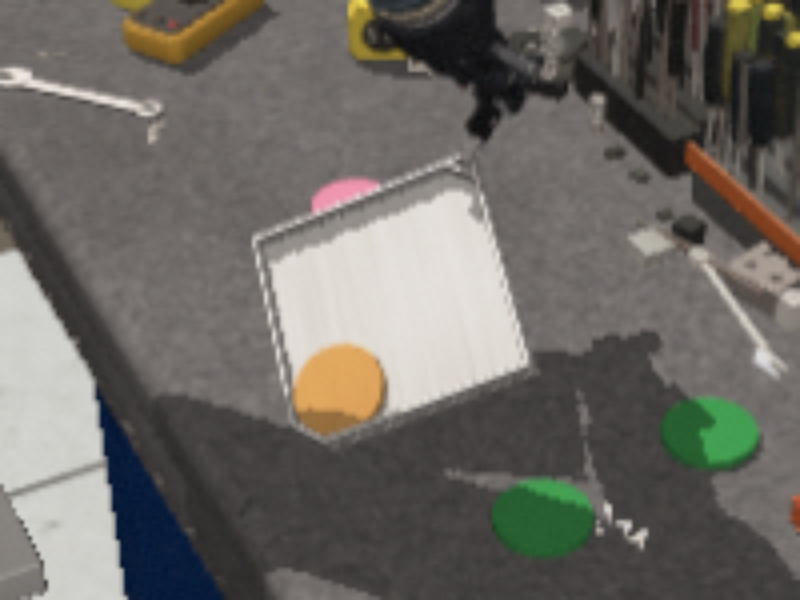

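The disc (340,388) lies in the cut corner, covering the blue spot. Lower slowly.

Emit:
step_arm(commands=[0,0,0.0075,0,-1.5,0,0,0,0.0149,0,-3,0,-0.0003,0,0.0224,0,-4.5,0,-0.0007,0,0.0298,0,-6,0,-0.0014,0,0.0373,0,-7.5,0,-0.0022,0,0.0447,0,-9,0,-0.0033,0,0.052,0,-10.5,0,-0.0045,0,0.0594,0,-12,0,-0.006,0,0.0667,0,-13.5,0,-0.0076,0,0.074,0,-15,0])

```text
t: 8.35
tcp_pos: [0.604, -0.0192, 0.1]
tool_rot: [0.962, 0.219, 0.16, -0.037]
force: [-0.9, -0.8, -1.8]
finger_gap: 0.144
gripper_force: 88.1
```

```bash
python3 - <<'E'
from tilt import *
s=manip.sense();print(s['t'],s['tcp_pos'],s['force'])
t0=np.array([.6213,-.0120,.0083])
A=[17.5,16,14.5,13,11.5,10,8.5,7,6,5,4,3,2,1.5,1,.5,0];P=arc([19]+A,t0,.285);print(P[0][0])
for r,a in zip(P[1:],A):print(a,*rel(*r,base=P[0]))
Q=arc([5]+A,t0,.285)
for r,a in zip(Q[11:],A[10:]):print(a,*rel(*r,base=Q[0]))
E
```

```text
8.35 [ 0.60395604 -0.0192314   0.09999243] [-0.85293431 -0.76635225 -1.81962049]
[ 0.60483272 -0.01981924  0.10063473]
17.5 0.0001 -0.0 0.0075 -0.0 -1.5 -0.0
16 0.0 -0.0 0.0149 0.0 -3.0 0.0
14.5 -0.0002 -0.0 0.0224 -0.0 -4.5 -0.0
13 -0.0007 -0.0 0.0298 0.0 -6.0 0.0
11.5 -0.0014 0.0 0.0373 -0.0 -7.5 0.0
10 -0.0022 -0.0 0.0447 -0.0 -9.0 -0.0
8.5 -0.0033 -0.0 0.0521 -0.0 -10.5 0.0
7 -0.0045 0.0 0.0594 -0.0 -12.0 0.0
6 -0.0054 0.0 0.0643 -0.0 -13.0 -0.0
5 -0.0065 0.0 0.0692 -0.0 -14.0 -0.0
4 -0.0076 -0.0 0.074 -0.0 -15.0 -0.0
3 -0.0088 -0.0 0.0789 -0.0 -16.0 0.0
2 -0.01 -0.0 0.0837 -0.0 -17.0 0.0
1.5 -0.0107 -0.0 0.0861 -0.0 -17.5 0.0
1 -0.0114 0.0 0.0885 -0.0 -18.0 -0.0
0.5 -0.0121 0.0 0.0909 -0.0 -18.5 0.0
0 -0.0128 -0.0 0.0932 -0.0 -19.0 0.0
4 0.0001 -0.0 0.005 -0.0 -1.0 0.0
3 0.0001 -0.0 0.01 -0.0 -2.0 0.0
2 0.0 -0.0 0.0149 0.0 -3.0 0.0
1.5 -0.0 -0.0 0.0174 0.0 -3.5 -0.0
1 -0.0001 -0.0 0.0199 -0.0 -4.0 0.0
0.5 -0.0002 -0.0 0.0224 -0.0 -4.5 0.0
0 -0.0004 -0.0 0.0249 0.0 -5.0 0.0
```

Emit:
step_arm(commands=[0,0,0.0075,0,-1.5,0,0,0,0.0149,0,-3,0,-0.0002,0,0.0224,0,-4.5,0,-0.0007,0,0.0298,0,-6,0,-0.0014,0,0.0373,0,-7.5,0,-0.0022,0,0.0447,0,-9,0,-0.0033,0,0.0521,0,-10.5,0,-0.0045,0,0.0594,0,-12,0,-0.0054,0,0.0643,0,-13,0,-0.0065,0,0.0692,0,-14,0])

```text
t: 9.35
tcp_pos: [0.6187, -0.0123, 0.0325]
tool_rot: [0.974, 0.222, 0.042, -0.01]
force: [-0.1, -0.2, -2.1]
finger_gap: 0.143
gripper_force: 88.1
```

Emit:
step_arm(commands=[0,0,0.0025,0,-0.5,0,0,0,0.005,0,-1,0,0,0,0.0075,0,-1.5,0,0,0,0.01,0,-2,0,0,0,0.0125,0,-2.5,0,0,0,0.0149,0,-3,0,0,0,0.0162,0,-3.3,0,0,0,0.0174,0,-3.5,0,0,0,0.0187,0,-3.8,0,-0.0001,0,0.0199,0,-4,0])

```text
t: 10.35
tcp_pos: [0.6203, -0.012, 0.013]
tool_rot: [0.975, 0.222, 0.008, -0.002]
force: [-0.2, 0.2, -1.5]
finger_gap: 0.148
gripper_force: 88.1
```

```bash
python3 - <<'E'
from tilt import *
s=manip.sense();print(s['t'],s['tcp_pos'],s['force'],s['ft_torque'])
R=Ro.from_quat(s['tool_rot']);print('err deg',(R*down(YAW,0).inv()).as_rotvec(degrees=True))
print(rel([.6213,-.0120,.0083],down(YAW)))
__import__('m').meas()
E
```

```text
10.35 [ 0.62030913 -0.01196415  0.01298744] [-0.20444783  0.21008423 -1.46878517] [-0.0260776   0.08724089  0.03020406]
err deg [ 0.4231286  -0.88393851  0.25079927]
[ 8.0e-04  5.0e-04  4.7e-03 -0.0e+00 -9.8e-01  2.5e-01]
disc px [354.09732824 276.29389313] 524
blue px [228.06432749  42.12280702] 171
handle px [283.81818182 143.90909091] 44
handle yaw 86.00079669314135 len 0.04939421897270137 0.009752192903847878
pan rect ((0.4646114706993103, -0.0865379050374031), (0.16828855872154236, 0.16969691216945648), 70.65970611572266)
disc [ 0.3994 -0.1183  0.012 ]
blue [1.0923 0.2578 0.004 ]
handle [0.7584 0.0778 0.033 ]
pan [ 0.4646 -0.0865]
handle-blue 0.3793191321313805 yaw -151.6764036658044
```

Emit:
step_arm(commands=[0,0,0.0008,0,-0.2,0,0,0,0.0014,0,-0.3,0,0,0,0.002,0,-0.5,0,0,0,0.0025,0,-0.6,0,0,0,0.003,0,-0.7,0,0,0,0.0034,0,-0.8,0,0,0,0.0038,0,-0.9,0,0,0,0.0042,0,-1,0,0,0,0.0042,0,-1,0,0,0,0.0042,0,-1,0])

```text
t: 11.4
tcp_pos: [0.6204, -0.012, 0.0092]
tool_rot: [0.975, 0.222, 0.0, 0.0]
force: [-1.6, -0.3, 2.1]
finger_gap: 0.141
gripper_force: 88.6
```

Emit:
step_arm(commands=[0,0,0,0,0,0,0,0,0,0,0,0,0,0,0,0,0,0,0,0,0,0,0,0,0,0,0,0,0,0,0,0,0,0,0,0,0,0,0,0,0,0,0,0,0,0,0,0,0,0,0,0,0,0,0,0,0,0,0,0], jaw=50)

```text
t: 12.4
tcp_pos: [0.6204, -0.0119, 0.0089]
tool_rot: [0.975, 0.222, 0.0, -0.0]
force: [-0.9, -0.6, 0.6]
finger_gap: 0.5
gripper_force: 0.0
```

Emit:
step_arm(commands=[0,0,-0.005,0,0,0,0,0,-0.015,0,0,0,0,0,-0.03,0,0,0,0,0,-0.05,0,0,0,0,0,-0.075,0,0,0,0,0,-0.1,0,0,0,0,0,-0.125,0,0,0,0,0,-0.15,0,0,0,0,0,-0.17,0,0,0,0,0,-0.18,0,0,0])

```text
t: 13.4
tcp_pos: [0.6216, -0.0121, 0.1926]
tool_rot: [0.975, 0.222, 0.002, 0.001]
force: [0.4, 0.2, 0.3]
finger_gap: 0.501
gripper_force: 0.0
```

```bash
python3 - <<'E'
from h import *
s=manip.sense();print(s['t'],s['tcp_pos'],s['force'],s['finger_gap'])
__import__('m').meas(save='pics/e1.png')
p=manip.snapshot('scene');cv2.imwrite('pics/e2.png',cv2.resize(p['pixels'][190:340,210:410],None,fx=4,fy=4))
E
```

```text
13.4 [ 0.62158342 -0.01208331  0.19260214] [0.39947431 0.15289374 0.28444381] 0.5005097566488995
disc px [354.20689655 276.13409962] 522
blue px [228.0872093  42.1744186] 172
handle px [259.60810811 144.        ] 74
handle yaw 87.78518123502084 len 0.058304472607631275 0.010431087069814216
pan rect ((0.4602445662021637, -0.09482846409082413), (0.16138988733291626, 0.17439690232276917), 71.36556243896484)
disc [ 0.3998 -0.1186  0.012 ]
blue [1.0921 0.2577 0.004 ]
handle [0.7568 0.1445 0.033 ]
pan [ 0.4602 -0.0948]
handle-blue 0.3539151360223433 yaw -161.3428303499815
```

View pics/e1.png

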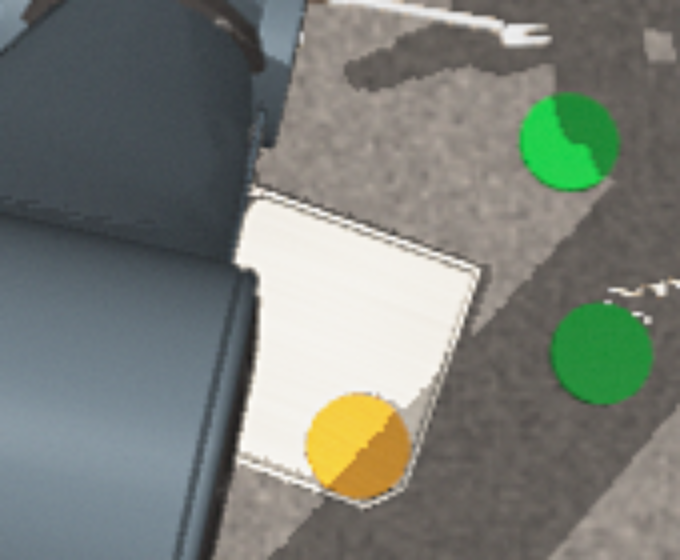

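View pics/e2.png

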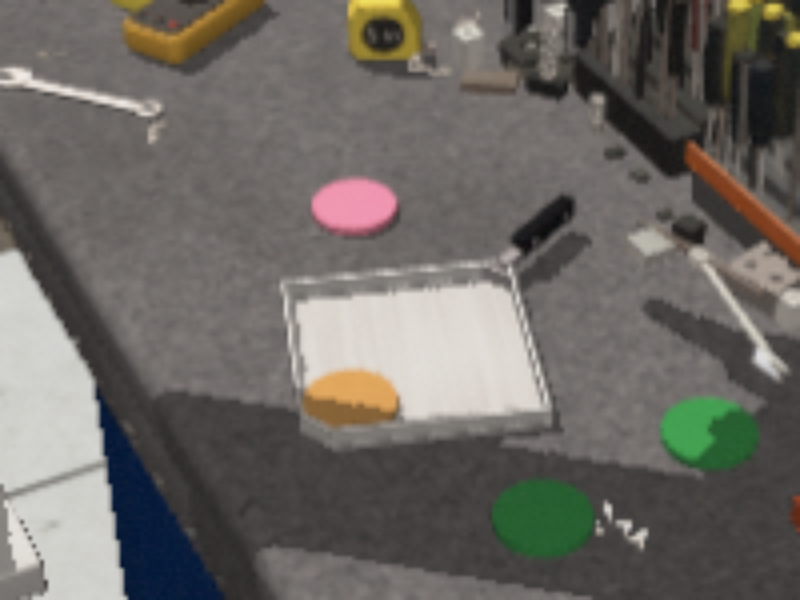

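Both views show the pan flat and released. The disc (top crop 358,446; scene crop 350,397) is snug in the cut corner over the blue spot, and nothing else has moved. Handing in.

```bash
python3 -c "
from station import manip
print(manip.sign_off())"
```

```text
the job is handed in; nothing more can be done
None
```

The job is handed in: the pan was tipped on its cut corner to 34°, the brass disc slid over the blue spot, and the pan is flat on the bench with the disc snug in the corner, the disc never touched by the gripper and the tools left alone, at about 13.5 s of the 42 s.

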